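# Hang the lift-off guard gate on its two pins and swing it shut

## Task

Lift the yellow guard gate out of its stand, hang it on both upright pins of the assembly station's hinge post so that both knuckles sit fully down while the gate stands well open, let go of it, then swing it shut flat against the latch post and leave it there. The pins bend easily: find them gently and never force the gate against the station. Leave the tape roll, scissors and pen where they lie.

Things in the scene. Friction and masses are not known exactly. Their poses are not given: they have to be found in the camera images.
- gate: Loose guard gate, upright, hidden mass 0.25 to 0.45 kg: yellow frame, clear window, 12 mm thick, 160 mm high. Origin: on its hinge axis, level with its lower edge; z up, x from hinge axis to free edge (frame from x = 16 to 135 mm), y across the thickness. Two dark steel knuckles on the axis: tubes 20 mm outside, bore 10.4 mm, open through, flat ends, at z = 15 to 39 and 110 to 134 mm.
- gate_grip (a point): Middle of the gate's solid top rail: gate x = 70 mm, z = 142 mm (18 mm below the top edge), near the centre of mass. The rail is 40 mm deep and 12 mm thick: good to grip from above across the gate's y. Axes as the gate's.
- stand: Fixed blue stand, base 150 x 110 x 12 mm, with four grey uprights (tops 57 mm above the table) forming a slot 18 mm wide along its x. The gate starts in the slot, on the base (lower edge 12 mm above the table), its x along the stand's x, its hinge axis at stand x = -72 mm. Origin: centre of the underside.
- station: Fixed assembly station: base plate 240 (x) x 300 (y) x 15 mm, origin at the centre of its underside, front facing -x. At the front two aluminium posts about 187 mm high: the latch post (y = -90 to -40 mm) and the hinge post (24 mm square, y about 105 to 129 mm). The hinge post and its pins are clamped in a slot along y, up to 10 mm either way of the middle, at a place not reported; held firmly.
- hinge_nominal (a point): Lower pin's tip if the hinge post stood mid-slot: station x = -100, y = 75 mm, 70 mm above the table; the real pins are within 10 mm of this, along station y only. Two upright brass pins on one vertical axis, 8 mm thick, 20 mm tall, flat top 6 mm across with a 1.7 mm bevel; tips 70 and 165 mm, shoulders 50 and 145 mm above the table. Axes as the station's.
- upper_bracket (a point): Mid-slot place of the upper pin's shoulder (station x = -100, y = 75 mm, height 145 mm). Each pin stands on a bracket 8 mm thick, 16 mm wide, from the post at +y. The lower knuckle must pass below this bracket: bring the gate in sideways from the front, lower edge 58 to 90 mm above the table, then lower it. Knuckles meet the pin tips with the edge at 55 mm and are fully down at 35 mm.
- latch_face (a point): Top of the latch post's front face (station x = -94, y = -65 mm, 185 mm above the table). The shut gate lies flat against this face, its x along station -y. It opens by swinging its free edge out to station -x, then on towards +y; it turns freely on the pins with slight friction and stays where it is left. Axes as the station's.
- tape_roll: Bystander: white tape roll, 56 mm wide, 60 mm high, standing; origin at the centre of its underside.
- scissors: Bystander: blue-handled scissors lying flat, 190 mm long, 10 mm high; x along the blades.
- pen: Bystander: white pen lying flat, 12 mm thick, 142 mm long along its x.
Things that resemble listed ones, but are neither listed nor needed, are in the scene too. Leave any brown or turquoise look-alike of the stand alone.

How it is judged:
On the way, in this order (a step that is already met when the one before it is completed fails the run):
1. the gate is lifted clear out of its stand and is upright (height (world z) of gate above 0.06 m and horizontal distance between gate and stand above 0.1 m and angle between gate's own z axis and vertical below 0.2 rad), for 0.1 s.
2. both knuckles sit fully down on the two pins with the gate standing open by more than 25 degrees, and it is let go (x of gate in the frame of station between -0.104 and -0.096 m and y of gate in the frame of station between 0.061 and 0.089 m and z of gate in the frame of station between 0.0325 and 0.038 m and angle between gate's own z axis and vertical below 0.06 rad and angle between the x axis of gate and the y axis of station, either way round above 0.44 rad and contact force between the fingers and gate below 0.5 N), for 0.3 s.
At the end, for the whole second after the job is handed in: The gate hangs on both pins, fully down (lower edge 35 mm above the table, within 3 mm), its axis on the pins' axis (within 4 mm in the station's x and within the post's slot range in y), upright within 0.06 rad, shut to within 0.09 rad of the station's front, at rest (x of gate in the frame of station between -0.104 and -0.096 m and y of gate in the frame of station between 0.061 and 0.089 m and z of gate in the frame of station between 0.0325 and 0.038 m and angle between gate's own z axis and vertical below 0.06 rad and angle between the x axis of gate and the y axis of station, either way round below 0.09 rad and linear speed of gate below 0.02 m/s and angular speed of gate below 0.1 rad/s); the robot touches nothing.
It fails at once if the gate presses or knocks the station (pins, posts) with more than 40 N (contact force between gate and station above 40 N).
It fails at once if the robot itself presses the station with more than 40 N (contact force between any of the fingers, the arm and station above 40 N).
It fails at once if the tape roll, scissors or pen is moved by more than 20 mm (distance of any of tape_roll, scissors, pen from where it was at the start of the episode above 0.02 m).
It also fails if it takes over 72 s, if anything falls off the work surface, if the arm or the gripper's body presses on something with over 40 N, if the wrist force passes 120 N, or if a joint passes its speed limit or range.

## Robot

A 6-joint arm with a two-finger parallel gripper is mounted at the origin on the work surface. World frame = base frame: x ahead of the robot, y to its left, z up, the work surface at z = 0. Lengths are in m, angles in rad, forces in N, time in s.
With the tool pointing down it reaches from about 0.35 to 0.775 m from the base axis. Payload 5.5 kg.
Tool frame: the origin (TCP) lies midway between the tips of the shut fingers; the grasp point (between the pads) lies 19 mm behind it; z points along the fingers, y is the line along which they close (so a half turn about z gives the same grasp; the last joint's range is limited). The gripper opens to 85 mm and grips with 20 to 120 N. Pads are 22 mm wide; open, the fingers measure 114 mm over their backs; the gripper's body (76 mm by 85 mm) begins 54 mm behind the grasp point. The pads swing forward as they close: fully open they stand 13 mm farther back than shut.
Start: joints at [1.063, 0.313, 0.046, 1.304, 0, 1.431], TCP at [0.207, 0.537, 0.231] pointing down, gripper open.
Joint ranges: [-2.76, 2.76], [-0.86, 1.69], [-1.03, 1.26], [-2.2, 2.34], [-1.47, 1.5], [-3.14, 3.14]. Speed limits (rad/s): [2.57, 2.57, 3.14, 3.14, 3.14, 3.14].

## Interface

Orientations are given as a 3x3 rotation matrix whose columns are the frame's x, y, z axes.
In Python, from workcell import env gives the robot as it stands.
- The arm moves only by the tool move_arm, never from a script. Its argument "deltas" is one flat list of numbers, 7 for each row, row after row: the shift along the world's x, y, z in cm, then the turn, a rotation vector about the world's x, y, z in rad, then the gripper's target within -1 to 1 (shut at 1, half-way at 0, fully open at -1). A call has 1 to 8 rows; each row shifts and turns the commanded pose from where the row before left it; what a row does not reach is not made up. A row lasts 1/8 s, in which the tool goes at most 62.5 mm and 10.7 degrees, less where a joint would pass 70% of its speed; a pose out of reach is approached as far as the arm can. A call is refused whole if a number of a shift passes 6.25 or a number of a turn 0.188, either way. A call with a gripper value outside its range is refused whole. The fingers move at their own pace and stop on an object; "grip_force" is the grip in N (left out, the last holds). Time passes only in rows, so rows that do not move let the fingers close. It gives the time, the measured TCP pose, the force, the opening and the grip force at its end, in the units of the state.
- env.get_state(): the state, without advancing time (a new reading comes with each control period).
- env.read_camera(name): name is "side" or "top" or "wrist"; returns (picture, depth): 420x560x3 uint8, blue, green, red; 420x560 float32, m along the optical axis (not along the pixel's ray), 0 where there is no reading.
- env.camera_params(name): a dict with "mtx" (3x3 intrinsics, pixels), "k1" (the pictures are not rectified: a ray, as slopes to the right and down, at radius r is drawn at 1 + k1 r^2 times it, then the intrinsics apply), "extrinsics" (4x4, takes a point from camera to world coordinates); the wrist camera has in their place "hand_eye" (4x4, takes a point from camera to tool coordinates, whose origin is the TCP and whose axes are the flange's). Camera axes: x right, y up, looking along -z (the intrinsics and any distortion apply to the point x, -y, -z); pixel columns grow to the right and rows downward; lengths in m; the calibration is good to about 2 mm. A picture is of the moment at which its call begins: read the wrist's pose just before it. camera_params takes no time and is no camera call.
- env.finish_job(): hands the job in; it is judged then, once.
Trained networks look in the newest picture that a camera, given by its name, has taken for a name from the list of things; names that differ only in an ending like _2 or _b are one class to them, and where a whole thing is asked for, a point or a joint stands for the part that bears it (a point fixed in the world has none). Each returns a list of dicts, best first, with "score" (0 to 1); they miss things now and then, are a little off and sometimes report something else, mostly with a low value. They report only what shows in the picture. A call takes as long as a camera call. They do not tell look-alikes from the thing itself.
- env.cut_out(camera, name): "pixels" (420x560 bool, what is visible of it) and "xy" ([column, row] in pixels, amid what is visible of it).
- env.mark_of(camera, name): "xy" ([column, row] in pixels: a listed point, or the origin of a listed thing).
The state is a dict: "clock": time; "q": joint angles; "qvel": joint speeds; "tau": joint torques, N m; "ee_pos": TCP position; "tcp_rot": TCP orientation; "force": force on the tool from outside, world axes, zero at the start; "moment": the same for the moment, N m; "grip_width": finger opening in m; "grip_force": force on a finger pad.
Only numpy, scipy, OpenCV 4.12 (cv2) and the standard library are available. Lean on these libraries where they do the work, as an engineer would, in place of code of your own. Each camera call takes 0.05 s, during which the arm holds its last target. There are 200 camera calls.

## Working session

There is one attempt and no reset: what is moved stays moved. The work goes in short steps, Python scripts to look and compute and a tool call to move; the robot and the scene stay as the last step left them, time stands still between calls to the robot, and variables do not carry over. Pictures are saved under pics/ and viewed, at most 10 in all, crops included, and the job is handed in when it is done.

Besides the shell and the picture viewer there is one more tool, called after "Call:" by a JSON object that holds its "method" and its "body", one argument or row to a line. move_arm: Moves the arm, as the interface text tells. Its arguments: {"type":"object","properties":{"deltas":{"type":"array"},"grip_force":{"type":"number"}},"required":["deltas"]}

```bash
mkdir -p pics
cat > h.py <<'E'
import numpy as np, cv2
from workcell import env
def params(name, st=None):
    p=env.camera_params(name)
    if name=="wrist":
        st=st or env.get_state(); T=np.eye(4); T[:3,:3]=np.array(st["tcp_rot"]); T[:3,3]=st["ee_pos"]
        E=T@np.array(p["hand_eye"])
    else: E=np.array(p["extrinsics"])
    return np.array(p["mtx"]),p["k1"],E
def rays(uv,P):
    K,k1,E=P
    uv=np.asarray(uv,float).reshape(-1,2)
    s=cv2.undistortPoints(uv.reshape(-1,1,2),K,np.array([k1,0,0,0.])).reshape(-1,2)
    d=np.c_[s[:,0],-s[:,1],-np.ones(len(s))]
    return E[:3,3],d@E[:3,:3].T
def pts(uv,depth,P):   # uv Nx2 and depth values
    o,d=rays(uv,P); return o+d*np.asarray(depth)[:,None]
def atz(uv,z,P):
    o,d=rays(uv,P); return o+d*((z-o[2])/d[:,2])[:,None]
def proj(X,P):
    K,k1,E=P; X=np.asarray(X,float).reshape(-1,3)
    c=(X-E[:3,3])@E[:3,:3]; s=np.c_[c[:,0]/-c[:,2],-c[:,1]/-c[:,2]]
    s=s*(1+k1*(s**2).sum(1))[:,None]
    return s*[K[0,0],K[1,1]]+[K[0,2],K[1,2]]
def cloud(dep,P,mask=None):
    m=(dep>0) if mask is None else (dep>0)&mask
    v,u=np.nonzero(m); return pts(np.c_[u,v],dep[v,u],P),np.c_[u,v]
E
python3 - <<'E'
from h import *
np.set_printoptions(precision=3,suppress=True)
for c in ["top","side"]:
    im,d=env.read_camera(c); cv2.imwrite(f"pics/{c}0.png",im); np.save(f"{c}0.npy",d)
    P=params(c); print(c,P[2][:3,3],P[2][:3,2])
    for n in ["gate","gate_grip","stand","station","hinge_nominal","upper_bracket","latch_face","tape_roll","scissors","pen"]:
        print(n,[(np.round(r["xy"]),round(r["score"],2)) for r in env.mark_of(c,n)[:4]])
print(env.get_state()["clock"])
E
```

```text
top [ 0.231 -0.033  1.477] [-0.18  -0.005  0.984]
gate [(array([182., 163.]), 0.94)]
gate_grip [(array([170., 170.]), 0.76)]
stand [(array([132., 310.]), 0.97), (array([188., 249.]), 0.92), (array([181., 182.]), 0.8)]
station [(array([314., 146.]), 0.58)]
hinge_nominal [(array([289., 167.]), 0.69)]
upper_bracket [(array([289., 163.]), 0.89)]
latch_face [(array([340., 161.]), 0.78), (array([182., 159.]), 0.35)]
tape_roll [(array([371., 242.]), 0.75), (array([256., 226.]), 0.45)]
scissors [(array([340., 159.]), 0.61), (array([400., 184.]), 0.58)]
pen [(array([257., 227.]), 0.44)]
side [ 0.37  -1.03   0.919] [-0.073 -0.784  0.616]
gate [(array([328., 186.]), 0.84), (array([344., 361.]), 0.36)]
gate_grip [(array([311., 148.]), 0.66)]
stand [(array([309., 186.]), 0.85), (array([244., 196.]), 0.84), (array([191., 174.]), 0.62)]
station [(array([369., 272.]), 0.61)]
hinge_nominal [(array([333., 234.]), 0.75)]
upper_bracket [(array([335., 213.]), 0.81)]
latch_face [(array([340., 240.]), 0.86)]
tape_roll [(array([260., 331.]), 0.79)]
scissors [(array([342., 360.]), 0.52), (array([307., 189.]), 0.36)]
pen [(array([267., 234.]), 0.67)]
1.1
```

View pics/top0.png

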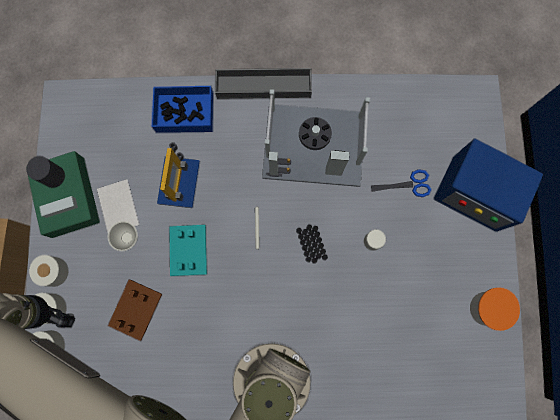

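View pics/side0.png

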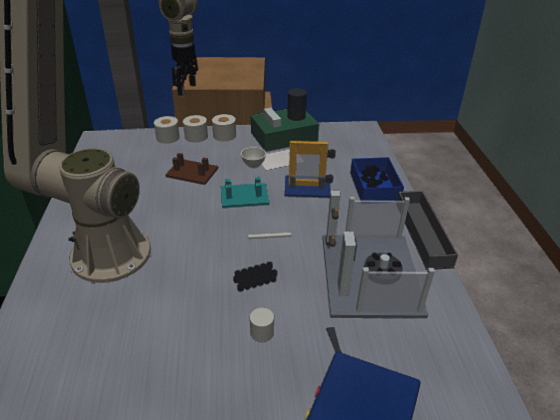

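Run:
```python
from h import *
np.set_printoptions(precision=4,suppress=True)
out={}
for c in ["top","side"]:
    P=params(c); d=np.load(f"{c}0.npy"); im=cv2.imread(f"pics/{c}0.png")
    X,uv=cloud(d,P); out[c]=X
    hsv=cv2.cvtColor(im,cv2.COLOR_BGR2HSV)
    H=hsv[uv[:,1],uv[:,0]]
    y=(H[:,0]>18)&(H[:,0]<35)&(H[:,1]>120)&(H[:,2]>90)
    Y=X[y]; print(c,"yellow",len(Y),Y.min(0),Y.max(0))
    for z0,z1 in [(0.16,0.18),(.12,.16),(0.05,.12)]:
        q=Y[(Y[:,2]>z0)&(Y[:,2]<z1)]
        if len(q)>10:
            m=np.median(q,0); u,s,vt=np.linalg.svd(q-q.mean(0)); print(z0,len(q),q.mean(0),m,vt[0])
    s=X[(X[:,2]>0.172)&(X[:,2]<0.20)&~y]; 
    n,l,st,ce=cv2.connectedComponentsWithStats(np.uint8((d>0)&(np.isin(np.arange(d.size).reshape(d.shape),uv[(X[:,2]>0.172)&(X[:,2]<0.20),1]*560+uv[(X[:,2]>0.172)&(X[:,2]<0.20),0]))))
    for i in range(1,n):
        if st[i,4]>15:
            vv,uu=np.nonzero(l==i); q=pts(np.c_[uu,vv],d[vv,uu],P); print("high blob",ce[i],st[i,4],q.min(0),q.max(0),q.mean(0))
P=params("top")
for nm,uv,z in [("gate",(182,163),.012),("grip",(170,170),.154),("st1",(132,310),0),("st2",(188,249),0),("st3",(181,182),0),("station",(314,146),0),("hinge",(289,167),.07),("upbr",(289,163),.145),("latch",(340,161),.185),("tape",(371,242),0)]:
    print(nm,atz([uv],z,P)[0])
P=params("side")
for nm,uv,z in [("gate",(328,186),.012),("grip",(311,148),.154),("st1",(309,186),0),("st2",(244,196),0),("st3",(191,174),0),("station",(369,272),0),("hinge",(333,234),.07),("upbr",(335,213),.145),("latch",(340,240),.185)]:
    print(nm,atz([uv],z,P)[0])
```

```text
top yellow 304 [ 0.4654 -0.6031  0.0209] [0.6507 0.2938 0.1761]
0.16 198 [0.5915 0.2729 0.1696] [0.5917 0.2794 0.1697] [-0.2418  0.97    0.0243]
0.12 27 [ 0.4918 -0.4943  0.1284] [ 0.4744 -0.5878  0.128 ] [-0.1885 -0.9821 -0.005 ]
0.05 13 [0.572  0.0652 0.0806] [0.5518 0.2664 0.0744] [-0.1015 -0.9939  0.0424]
high blob [497.2716 180.214 ] 4300 [ 0.4302 -0.7617  0.172 ] [ 0.6686 -0.5008  0.1889] [ 0.5473 -0.6293  0.1792]
high blob [339.2809 155.4831] 178 [ 0.6041 -0.2186  0.1731] [ 0.636  -0.1695  0.1911] [ 0.6178 -0.1947  0.1827]
high blob [272.7079 156.4157] 89 [ 0.6048 -0.026   0.1736] [ 0.6301 -0.0013  0.1926] [ 0.6163 -0.0143  0.1843]
high blob [ 38.1443 167.7381] 485 [0.5612 0.6047 0.172 ] [0.634  0.677  0.1859] [0.5965 0.6406 0.178 ]
side yellow 524 [ 0.4641 -0.6128  0.0044] [0.6694 0.5841 0.1757]
0.16 134 [0.5885 0.2677 0.1687] [0.5895 0.2805 0.1699] [0.137  0.9905 0.0095]
0.12 205 [0.5779 0.2146 0.1438] [0.5776 0.2776 0.1442] [0.1336 0.9909 0.0163]
0.05 100 [0.5858 0.278  0.0893] [0.5495 0.2788 0.0899] [ 0.986  -0.1467  0.0789]
high blob [81.5273  4.0121] 165 [-0.6167  1.9777
[... 1214 characters left out ...]
 0.6192 -0.198   0.182 ]
high blob [363.5206 392.0208] 5473 [ 0.46   -0.6445  0.1723] [ 0.6665 -0.4993  0.1843] [ 0.5644 -0.5866  0.1792]
gate [0.6503 0.2671 0.012 ]
grip [0.5901 0.271  0.154 ]
st1 [0.2059 0.4086 0.    ]
st2 [0.3867 0.2443 0.    ]
st3 [0.5933 0.2709 0.    ]
station [ 0.7036 -0.1399  0.    ]
hinge [ 0.6177 -0.0601  0.07  ]
upbr [ 0.6086 -0.0588  0.145 ]
latch [ 0.6016 -0.1958  0.185 ]
tape [ 0.4026 -0.3044  0.    ]
gate [0.6613 0.2688 0.012 ]
grip [0.5983 0.2766 0.154 ]
st1 [0.6016 0.2906 0.    ]
st2 [0.3832 0.2496 0.    ]
st3 [0.2047 0.3937 0.    ]
station [ 0.7066 -0.1254  0.    ]
hinge [ 0.6172 -0.0424  0.07  ]
upbr [ 0.6157 -0.046   0.145 ]
latch [ 0.5961 -0.1987  0.185 ]
```

Three stand-like things: brown at top (132,310), turquoise (188,249), blue (180,183). Only the blue one holds the yellow gate, so it is the stand, and I confirm that in a crop.

Run:
```python
from h import *
np.set_printoptions(precision=4,suppress=True)
im=cv2.imread("pics/top0.png")
cv2.imwrite("pics/crop1.png",np.hstack([cv2.resize(im[135:215,140:220],(390,390),interpolation=2),cv2.resize(im[135:205,255:325],(390,390),interpolation=2)]))
for c in ["top","side"]:
    P=params(c); d=np.load(f"{c}0.npy"); im=cv2.imread(f"pics/{c}0.png")
    X,uv=cloud(d,P)
    hsv=cv2.cvtColor(im,cv2.COLOR_BGR2HSV)[uv[:,1],uv[:,0]]
    tbl=X[(abs(X[:,2])<.01)&(X[:,0]>.3)&(X[:,0]<.8)&(abs(X[:,1])<.3)]; print(c,"table z",np.median(tbl[:,2]))
    b=X[(X[:,2]>.009)&(X[:,2]<.021)&(X[:,0]>.55)&(X[:,0]<.9)&(X[:,1]>-.33)&(X[:,1]<.06)]
    r=cv2.minAreaRect(b[:,:2].astype(np.float32)); print("station base",len(b),r)
    fr=[]
    for yb in np.arange(-.26,0.01,.01):
        q=b[abs(b[:,1]-yb)<.005]
        if len(q): fr.append((yb,np.percentile(q[:,0],2)))
    fr=np.array(fr); print("front edge fit",np.polyfit(fr[:,0],fr[:,1],1))
    bl=(hsv[:,0]>100)&(hsv[:,0]<125)&(hsv[:,1]>120)&(X[:,0]>.5)&(X[:,0]<.68)&(X[:,1]>.18)&(X[:,1]<.36)&(X[:,2]<.03)
    q=X[bl]; print("stand",len(q),cv2.minAreaRect(q[:,:2].astype(np.float32)))
    y=(hsv[:,0]>15)&(hsv[:,0]<35)&(hsv[:,1]>100)&(X[:,0]>.5)&(X[:,0]<.68)&(X[:,1]>.2)&(X[:,1]<.36)&(X[:,2]>.162)
    q=X[y]; print("rail",len(q),q.mean(0),q.max(0),cv2.minAreaRect(q[:,:2].astype(np.float32)),np.percentile(q[:,2],95))
    k=(X[:,0]>.63)&(X[:,0]<.70)&(X[:,1]>.22)&(X[:,1]<.33)&(X[:,2]>.125)&(X[:,2]<.16)
    q=X[k]; print("upper knuckle",len(q),q.mean(0) if len(q) else 0, q.min(0),q.max(0))
```

```text
top table z -0.0009719864595784111
station base 4736 ((0.7285423278808594, -0.13794134557247162), (0.3407401442527771, 0.37772172689437866), 0.5142651796340942)
front edge fit [0.0914 0.6018]
stand 839 ((0.5938696265220642, 0.2792587876319885), (0.11100819706916809, 0.15067321062088013), 83.07828521728516)
rail 220 [0.5897 0.2795 0.1694] [0.6507 0.2938 0.1761] ((0.5904375314712524, 0.2803918123245239), (0.014426114037632942, 0.11987988650798798), 82.7078628540039) 0.1738255298597359
upper knuckle 69 [0.6569 0.2679 0.1407] [0.6308 0.2593 0.1254] [0.6759 0.2788 0.1595]
side table z -0.00033528943777516584
station base 3418 ((0.7208877801895142, -0.1360158771276474), (0.37050503492355347, 0.3440220057964325), 7.4960784912109375)
front edge fit [0.108  0.6039]
stand 451 ((0.5925026535987854, 0.2787056565284729), (0.113090381026268, 0.14645813405513763), 82.73841094970703)
rail 169 [0.5893 0.2803 0.1689] [0.649  0.2995 0.1757] ((0.5905768275260925, 0.283418744802475), (0.0267602801322937, 0.11575865745544434), 79.1201171875) 0.17360419375508856
upper knuckle 126 [0.6515 0.2701 0.1401] [0.6302 0.2603 0.126 ] [0.6757 0.2836 0.1595]
```

View pics/crop1.png

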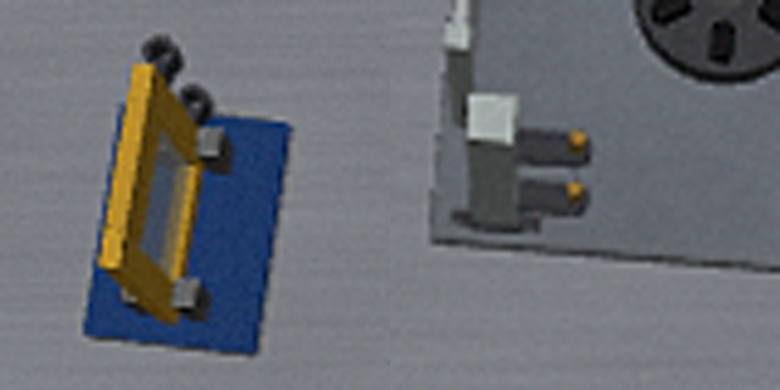

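The crop confirms it: the blue stand holds the gate, with knuckles at the far end. It also shows the brass pin tips at about top-image (288.6,159.8) and (288.3,169.2). Next I work out the move above the gate.

Run:
```python
from h import *
np.set_printoptions(precision=4,suppress=True)
s=env.get_state(); print(s["ee_pos"],s["clock"]); R=np.array(s["tcp_rot"]); print(R)
print("tool y angle",np.degrees(np.arctan2(R[1,1],R[0,1])))
print(np.array(env.camera_params("wrist")["hand_eye"])); print(env.camera_params("wrist")["mtx"])
P=params("top"); print(atz([(288.6,159.8)],.165,P),atz([(288.3,169.2)],.07,P))
from scipy.spatial import cKDTree
```

```text
[0.2068 0.5366 0.2313] 1.1
[[-0.9331  0.3596  0.0001]
 [ 0.3596  0.9331  0.0001]
 [-0.      0.0001 -1.    ]]
tool y angle 68.92512500884908
[[ 0.0022  0.953   0.3028  0.0777]
 [ 1.     -0.0023 -0.      0.0005]
 [ 0.0007  0.3028 -0.9531 -0.143 ]
 [ 0.      0.      0.      1.    ]]
[[377.2982   0.     277.7298]
 [  0.     377.2982 213.4393]
 [  0.       0.       1.    ]]
[[ 0.612  -0.0575  0.165 ]] [[ 0.611 -0.058  0.07 ]]
```

Call:
{"method": "move_arm", "body": {
  "deltas": [4.8, -3.2, 1.0, 0, 0, 0.03, -1, 4.8, -3.2, 1.0, 0, 0, 0.03, -1, 4.8, -3.2, 1.0, 0, 0, 0.03, -1, 4.8, -3.2, 1.0, 0, 0, 0.03, -1, 4.8, -3.2, 1.0, 0, 0, 0.03, -1, 4.8, -3.2, 1.0, 0, 0, 0.03, -1, 4.8, -3.2, 1.0, 0, 0, 0.03, -1, 4.8, -3.2, 1.0, 0, 0, 0.034, -1]
}}

```text
clock: 2.1
ee_pos: [0.5922, 0.2793, 0.3118]
tcp_rot: [[-0.992, 0.122, 0.001], [0.122, 0.992, 0.0], [-0.0, 0.0, -1.0]]
force: [-0.2, 0.8, -0.5]
grip_width: 0.0855
grip_force: 0.0
```

Call:
{"method": "move_arm", "body": {
  "deltas": [0, 0, 0, 0, 0, 0, -1, 0, 0, 0, 0, 0, 0, -1, 0, 0, 0, 0, 0, 0, -1]
}}

```text
clock: 2.48
ee_pos: [0.5896, 0.2815, 0.3114]
tcp_rot: [[-0.993, 0.122, -0.001], [0.122, 0.993, 0.0], [0.001, 0.0, -1.0]]
force: [-1.2, 0.5, -0.6]
grip_width: 0.0854
grip_force: 0.0
```

Run:
```python
from h import *
np.set_printoptions(precision=4,suppress=True)
s=env.get_state(); R=np.array(s["tcp_rot"]); print(s["ee_pos"],s["clock"],np.degrees(np.arctan2(R[1,1],R[0,1])),R[:,2],s["force"])
P=params("wrist",s); im,d=env.read_camera("wrist"); cv2.imwrite("pics/w1.png",im)
X,uv=cloud(d,P); hsv=cv2.cvtColor(im,cv2.COLOR_BGR2HSV)[uv[:,1],uv[:,0]]
y=(hsv[:,0]>15)&(hsv[:,0]<35)&(hsv[:,1]>100)&(X[:,2]>.168)&(X[:,2]<.178)&(X[:,0]<.68)
q=X[y]; print(len(q),np.median(q,0),cv2.minAreaRect(q[:,:2].astype(np.float32)),np.percentile(q[:,2],[5,50,95]))
k=(X[:,2]>.135)&(X[:,2]<.16)&(X[:,0]>.63)&(X[:,0]<.69)&(X[:,1]>.24)&(X[:,1]<.30)&~((hsv[:,0]>15)&(hsv[:,0]<35)&(hsv[:,1]>100))
q=X[k]; print("kn",len(q),q.mean(0),q.min(0),q.max(0))
print("kn top fit",cv2.minEnclosingCircle(X[k&(X[:,2]>.141)&(X[:,2]<.151)][:,:2].astype(np.float32)))
print(env.mark_of("wrist","gate_grip")[:1])
```

```text
[0.5896 0.2815 0.3114] 2.475 82.98846436622684 [-0.0005  0.0001 -1.    ] [-1.2413  0.5096 -0.6326]
2243 [0.586  0.2842 0.1724] ((0.5907244682312012, 0.28357934951782227), (0.011884905397891998, 0.11871805787086487), 82.29217529296875) [0.1713 0.1724 0.1736]
kn 239 [0.668  0.2729 0.1443] [0.6584 0.2639 0.1351] [0.6749 0.2832 0.1484]
kn top fit ((0.6656232476234436, 0.2734013795852661), 0.009875877760350704)
[{'xy': [280.9, 199.3], 'score': 0.64}]
```

View pics/w1.png

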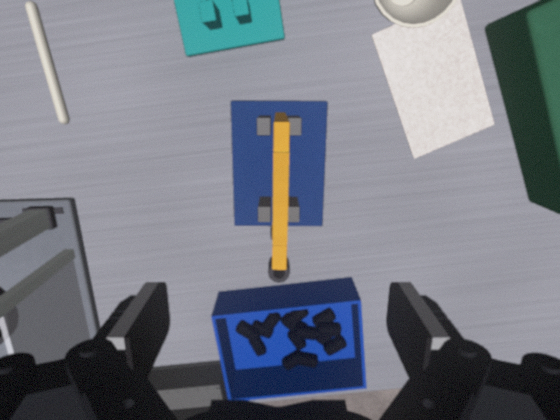

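The wrist image shows the gate rail as a yellow bar from (281,115) to (279,270), with the upper knuckle at (279,268). I descend on the grip point.

Call:
{"method": "move_arm", "body": {
  "deltas": [0.66, 0.14, -3.0, 0, 0, -0.012, -1, 0, 0, -4.0, 0, 0, 0, -1, 0, 0, -4.0, 0, 0, 0, -1, 0, 0, -4.0, 0, 0, 0, -1, 0, 0, -2.6, 0, 0, 0, -1, 0, 0, 0, 0, 0, 0, -1, 0, 0, 0, 0, 0, 0, -1]
}}

```text
clock: 3.45
ee_pos: [0.5976, 0.2827, 0.1369]
tcp_rot: [[-0.991, 0.135, 0.002], [0.135, 0.991, 0.001], [-0.002, 0.001, -1.0]]
force: [0.1, -0.2, 0.1]
grip_width: 0.0857
grip_force: 0.0
```

Call:
{"method": "move_arm", "body": {
  "deltas": [0, 0, 0, 0, 0, 0, 0.3, 0, 0, 0, 0, 0, 0, 0.5, 0, 0, 0, 0, 0, 0, 1, 0, 0, 0, 0, 0, 0, 1, 0, 0, 0, 0, 0, 0, 1, 0, 0, 0, 0, 0, 0, 1],
  "grip_force": 60
}}

```text
clock: 4.2
ee_pos: [0.5976, 0.282, 0.1356]
tcp_rot: [[-0.991, 0.135, 0.001], [0.135, 0.991, 0.0], [-0.001, 0.0, -1.0]]
force: [0.2, 0.9, 2.5]
grip_width: 0.0115
grip_force: 58.9
```

Call:
{"method": "move_arm", "body": {
  "deltas": [0, 0, 1.0, 0, 0, 0, 1, 0, 0, 2.0, 0, 0, 0, 1, 0, 0, 3.0, 0, 0, 0, 1, 0, 0, 3.0, 0, 0, 0, 1, 0, 0, 1.0, 0, 0, 0, 1, -2.5, -1.5, 0, 0, 0, 0, 1, -3.0, -4.0, 0, 0, 0, 0, 1, -3.0, -4.0, 0, 0, 0, 0, 1]
}}

```text
clock: 5.2
ee_pos: [0.5108, 0.1861, 0.2339]
tcp_rot: [[-0.991, 0.134, -0.002], [0.134, 0.991, -0.001], [0.002, -0.001, -1.0]]
force: [1.2, -0.8, -2.7]
grip_width: 0.0112
grip_force: 59.2
```

Call:
{"method": "move_arm", "body": {
  "deltas": [-3.0, -4.5, 0, 0, 0, 0, 1, -1.0, -5.0, 0, 0, 0, 0, 1, 0, -5.0, 0, 0, 0, 0.01, 1, 0, -5.0, 0, 0, 0, 0.01, 1, 0, -3.0, 0, 0, 0, 0, 1, 0, 0, 0, 0, 0, 0, 1, 0, 0, 0, 0, 0, 0, 1, 0, 0, 0, 0, 0, 0, 1]
}}

```text
clock: 6.2
ee_pos: [0.4721, -0.0371, 0.235]
tcp_rot: [[-0.993, 0.114, -0.001], [0.114, 0.993, 0.0], [0.001, 0.0, -1.0]]
force: [0.9, -0.6, -3.4]
grip_width: 0.0113
grip_force: 59.5
```

Run:
```python
from h import *
np.set_printoptions(precision=4,suppress=True)
s=env.get_state(); R=np.array(s["tcp_rot"]); print(s["ee_pos"],s["clock"],np.degrees(np.arctan2(R[1,1],R[0,1])),R[:,2],s["force"],s["grip_width"])
P=params("wrist",s); im,d=env.read_camera("wrist"); cv2.imwrite("pics/w2.png",im); np.save("w2.npy",d)
```

```text
[ 0.4721 -0.0371  0.235 ] 6.2 83.44812524614667 [-0.0007  0.0005 -1.    ] [ 0.8883 -0.5601 -3.3895] 0.011292658216212285
```

View pics/w2.png

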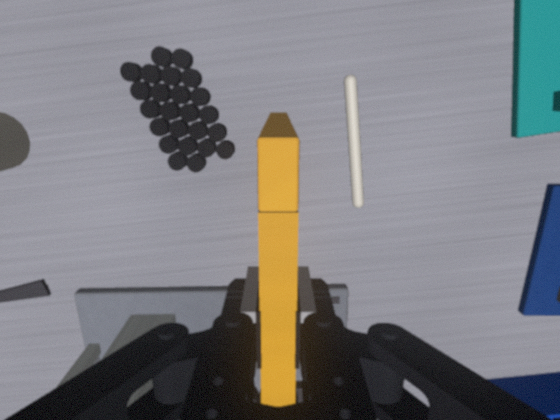

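Call:
{"method": "move_arm", "body": {
  "deltas": [0, 1.0, 3.0, 0, 0, 0, 1, 0, 2.0, 4.5, 0, 0, 0, 1, 0, 2.5, 4.0, 0, 0, 0, 1, 3.0, 2.2, 0, 0, 0, 0, 1, 4.0, 0, 0, 0, 0, 0, 1, 4.0, 0, 0, 0, 0, 0, 1, 1.8, 0, 0, 0, 0, 0, 1, 0, 0, 0, 0, 0, 0, 1]
}}

```text
clock: 7.25
ee_pos: [0.6013, 0.0399, 0.3489]
tcp_rot: [[-0.993, 0.114, -0.002], [0.114, 0.993, 0.0], [0.002, 0.0, -1.0]]
force: [-0.6, 0.3, -2.9]
grip_width: 0.0112
grip_force: 59.6
```

Call:
{"method": "move_arm", "body": {
  "deltas": [0, 0, 0, 0, 0, 0, 1, 0, 0, 0, 0, 0, 0, 1, 0, 0, 0, 0, 0, 0, 1]
}}

```text
clock: 7.62
ee_pos: [0.5998, 0.0391, 0.351]
tcp_rot: [[-0.993, 0.115, 0.001], [0.115, 0.993, 0.0], [-0.001, 0.0, -1.0]]
force: [1.0, -0.4, -3.2]
grip_width: 0.0116
grip_force: 59.6
```

Run:
```python
from h import *
np.set_printoptions(precision=4,suppress=True)
s=env.get_state(); R=np.array(s["tcp_rot"]); t=np.array(s["ee_pos"]); print(t,s["clock"],np.degrees(np.arctan2(R[1,1],R[0,1])),R[:,2],s["force"],s["grip_width"])
P=params("wrist",s); im,d=env.read_camera("wrist"); cv2.imwrite("pics/w3.png",im); np.save("w3.npy",d)
X,uv=cloud(d,P); T=(X-t)@R
hsv=cv2.cvtColor(im,cv2.COLOR_BGR2HSV)[uv[:,1],uv[:,0]]
y=(hsv[:,0]>15)&(hsv[:,0]<35)&(hsv[:,1]>100)
q=T[y&(T[:,2]<-.03)&(T[:,2]>-.045)&(abs(T[:,1])<.02)&(T[:,0]>.012)]
print("gate top in tool",len(q),np.median(q,0),q.min(0),q.max(0),"xmax",np.percentile(q[:,0],99))
for a in np.arange(.015,.065,.01):
    g=q[abs(q[:,0]-a)<.005]; print(a,len(g),np.percentile(g[:,1],[1,50,99]))
b=T[y&(T[:,2]>-.03)&(abs(T[:,1])<.02)&(T[:,0]>.03)]; print("endface",len(b),np.median(b,0))
uv0=proj([[.6115,-.0577,.165],[.6115,-.0577,.07]],P); print(uv0)
u,v=uv0.mean(0).astype(int)
cv2.imwrite("pics/w3c.png",cv2.resize(im[v-70:v+70,u-70:u+70],(590,590),interpolation=cv2.INTER_CUBIC)); print(u-70,v-70)
```

```text
[0.5998 0.0391 0.351 ] 7.625 83.36971792040835 [ 0.0007  0.     -1.    ] [ 1.0116 -0.3887 -3.1784] 0.011634277055442462
gate top in tool 6873 [ 0.042   0.0006 -0.0367] [ 0.012  -0.0095 -0.0443] [ 0.0663  0.0119 -0.0303] xmax 0.06603435364352624
0.015 857 [-0.0053  0.0007  0.0065]
0.025 1113 [-0.0052  0.0007  0.0064]
0.035 1215 [-0.0053  0.0007  0.0064]
0.045000000000000005 1295 [-0.0053  0.0007  0.0063]
0.05500000000000001 1416 [-0.0052  0.0006  0.0064]
endface 528 [0.066  0.0006 0.0012]
[[173.2196 208.7249]
 [195.0251 184.6987]]
114 126
```

View pics/w3c.png

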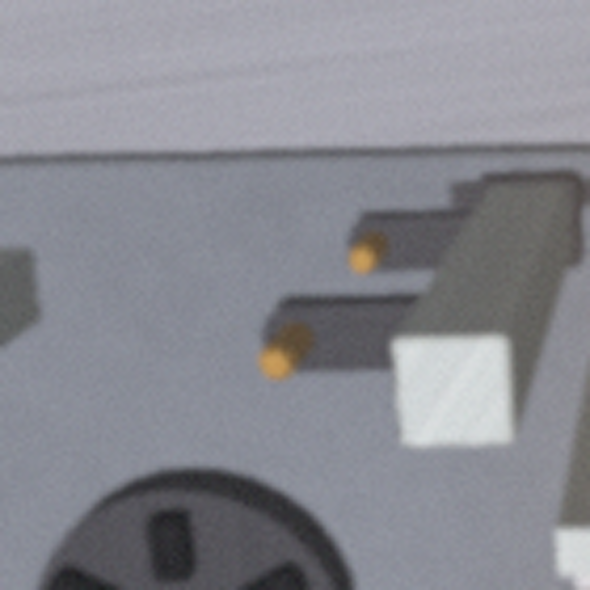

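```bash
cat > m.py <<'E'
from h import *
np.set_printoptions(precision=4,suppress=True)
R=np.array([[-0.9933,0.1155,0.0007],[0.1155,0.9933,0],[-0.0007,0,-1]])
t=np.array([.5998,.0391,.351])
P=params("wrist",dict(tcp_rot=R,ee_pos=t))
im=cv2.imread("pics/w3.png"); hsv=cv2.cvtColor(im,cv2.COLOR_BGR2HSV)
m=(hsv[...,0]>10)&(hsv[...,0]<30)&(hsv[...,1]>120)
for c,z in [((179.1,211.5),.165),((199.8,187.3),.07)]:
    vv,uu=np.nonzero(m&(hsv[...,2]>150)); k=np.hypot(uu-c[0],vv-c[1])<7
    cc=(uu[k].mean(),vv[k].mean()); print("tip px",k.sum(),cc,"world",atz([cc],z,P)[0],atz([c],z,P)[0])
# front edge of the base by gradient per column
g=cv2.GaussianBlur(cv2.cvtColor(im,cv2.COLOR_BGR2GRAY),(3,3),0).astype(float)
E=[]
for u in range(118,230,2):
    col=g[145:180,u]; E.append((u,145+np.argmin(col)))
A=atz(E,.0075,P); f=np.polyfit(A[:,1],A[:,0],1); r=A[:,0]-np.polyval(f,A[:,1]); k=abs(r)<.003
f=np.polyfit(A[k,1],A[k,0],1); print("front",f,k.sum(),"yaw deg",-np.degrees(np.arctan(f[0])), "x at pin", np.polyval(f,-.0577))
d=np.load("w3.npy"); X,uv=cloud(d,P)
q=X[(X[:,2]>.18)&(X[:,2]<.195)&(X[:,1]<.01)&(X[:,1]>-.04)&(X[:,0]<.65)&(X[:,0]>.58)]
print("post top",len(q),q.mean(0),cv2.minAreaRect(q[:,:2].astype(np.float32)))
q=X[(X[:,2]>.139)&(X[:,2]<.150)&(X[:,1]<-.02)&(X[:,1]>-.08)&(X[:,0]<.65)&(X[:,0]>.58)]
print("bracket",len(q),q.mean(0),q.min(0),q.max(0),cv2.minAreaRect(q[:,:2].astype(np.float32)))
E
python3 m.py
```

```text
tip px 27 (np.float64(179.14814814814815), np.float64(211.7037037037037)) world [ 0.6149 -0.0528  0.165 ] [ 0.6147 -0.0529  0.165 ]
tip px 17 (np.float64(199.64705882352942), np.float64(187.0)) world [ 0.6148 -0.0529  0.07  ] [ 0.6152 -0.0528  0.07  ]
front [0.1153 0.604 ] 16 yaw deg -6.575221179916092 x at pin 0.5973120100298147
post top 801 [ 0.6178 -0.0109  0.187 ] ((0.6185902953147888, -0.01148728933185339), (0.024248870089650154, 0.02455015480518341), 84.90604400634766)
bracket 475 [ 0.6143 -0.0421  0.1453] [ 0.6061 -0.0613  0.1391] [ 0.6246 -0.02    0.1497] ((0.6154687404632568, -0.0406225323677063), (0.01829189620912075, 0.04140005633234978), 0.6277132630348206)
```

Call:
{"method": "move_arm", "body": {
  "deltas": [-2.5, 0, 0, 0, 0, 0, 1, -4.0, 0, 0, 0, 0, 0, 1, -4.0, 0, 0, 0, 0, 0, 1, -4.0, -1.0, -2.0, 0, 0, 0.01, 1, 0, -3.0, -4.5, 0, 0, 0.01, 1, 0, -3.0, -4.5, 0, 0, 0, 1, 0, -1.46, -3.8, 0, 0, 0, 1, 0, 0, -1.0, 0, 0, 0, 1]
}}

```text
clock: 8.68
ee_pos: [0.4535, -0.0459, 0.1905]
tcp_rot: [[-0.995, 0.098, -0.004], [0.098, 0.995, 0.001], [0.004, 0.001, -1.0]]
force: [0.1, 1.5, -2.3]
grip_width: 0.0113
grip_force: 59.6
```

Call:
{"method": "move_arm", "body": {
  "deltas": [0, 0, 0, 0, 0, 0, 1, 0, 0, 0, 0, 0, 0, 1, 0, 0, 0, 0, 0, 0, 1, 0, 0, 0, 0, 0, 0, 1]
}}

```text
clock: 9.18
ee_pos: [0.456, -0.0454, 0.1931]
tcp_rot: [[-0.995, 0.095, 0.002], [0.095, 0.995, -0.0], [-0.002, -0.0, -1.0]]
force: [0.0, 0.1, -2.9]
grip_width: 0.011
grip_force: 59.5
```

Run:
```python
from h import *
np.set_printoptions(precision=4,suppress=True)
s=env.get_state(); R=np.array(s["tcp_rot"]); t=np.array(s["ee_pos"]); print(t,s["clock"],np.degrees(np.arctan2(R[1,1],R[0,1])),R[:,2],s["force"],s["moment"])
ax=t+R@[-.0688,0,0]; print("axis now",ax,"need",np.array([.6148,-.0534])-ax[:2])
im,d=env.read_camera("top"); cv2.imwrite("pics/t2.png",im); P=params("top"); X,uv=cloud(d,P)
hsv=cv2.cvtColor(im,cv2.COLOR_BGR2HSV)[uv[:,1],uv[:,0]]
q=X[(abs(X[:,2]-.190)<.012)&(np.hypot(X[:,0]-ax[0],X[:,1]-ax[1])<.014)]; print("top cam: upper knuckle",len(q),q.mean(0),q.min(0),q.max(0))
q=X[(abs(X[:,2]-.187)<.008)&(np.hypot(X[:,0]-.618,X[:,1]+.0112)<.025)]; print("post top",len(q),q.mean(0),q.min(0),q.max(0))
g=(hsv[:,0]>10)&(hsv[:,0]<30)&(hsv[:,1]>100)&(np.hypot(X[:,0]-.614,X[:,1]+.055)<.02); print("pin yellow",uv[g],X[g])
im,d=env.read_camera("side"); cv2.imwrite("pics/s2.png",im); P=params("side"); X,uv=cloud(d,P)
q=X[(abs(X[:,2]-.187)<.008)&(np.hypot(X[:,0]-.618,X[:,1]+.0112)<.025)]; print("side post top",len(q),q.mean(0),q.min(0),q.max(0))
pp=proj([[.6148,-.0534,.165],ax+[0,0,.0]],P); print(pp)
a,b=pp.mean(0).astype(int); cv2.imwrite("pics/s2c.png",cv2.resize(im[b-55:b+45,a-60:a+60],(780,650)[:2] if 0 else (696,580),interpolation=2)); print(a-60,b-55)
```

```text
[ 0.456  -0.0454  0.1931] 9.175 84.54901421708828 [ 0.0015 -0.0003 -1.    ] [ 0.0288  0.0625 -2.8701] [-0.0011  0.0158 -0.0234]
axis now [ 0.5244 -0.052   0.1932] need [ 0.0904 -0.0014]<stdin>:7: RuntimeWarning: Mean of empty slice.
  ret = um.true_divide(
Traceback (most recent call last):
ValueError: zero-size array to reduction operation minimum which has no identity
```

Call:
{"method": "move_arm", "body": {
  "deltas": [2.0, -0.14, 0, 0, 0, 0, 1, 2.5, 0, 0, 0, 0, 0, 1, 2.0, 0, 0, 0, 0, 0, 1, 1.5, 0, 0, 0, 0, 0, 1, 1.0, 0, 0, 0, 0, 0, 1, 0, 0, 0, 0, 0, 0, 1, 0, 0, 0, 0, 0, 0, 1, 0, 0, 0, 0, 0, 0, 1]
}}

```text
clock: 10.22
ee_pos: [0.5448, -0.047, 0.1924]
tcp_rot: [[-0.995, 0.096, -0.0], [0.096, 0.995, 0.0], [0.0, 0.0, -1.0]]
force: [1.1, 0.4, -3.3]
grip_width: 0.0108
grip_force: 59.7
```

```bash
cat > chk.py <<'E'
from h import *
np.set_printoptions(precision=4,suppress=True)
s=env.get_state(); R=np.array(s["tcp_rot"]); t=np.array(s["ee_pos"]); print(t,s["clock"],np.degrees(np.arctan2(R[1,1],R[0,1])),R[:,2],s["force"],s["moment"])
ax=t+R@[-.0688,0,0]; print("axis now",ax,"need",np.array([.6148,-.0534])-ax[:2],"edge",t[2]-.1233)
E
cat chk.py - > a.py <<'E'
im,d=env.read_camera("side"); P=params("side")
pp=proj([[.6148,-.0534,.165],[.6148,-.0534,.07],[ax[0],ax[1],t[2]-.1233+.11],[ax[0],ax[1],t[2]-.1233+.015]],P); print(pp)
a,b=pp.mean(0).astype(int); cv2.imwrite("pics/s2c.png",cv2.resize(im[b-40:b+40,a-48:a+48],(720,600),interpolation=2)); print(a-48,b-40)
E
python3 a.py
```

```text
[ 0.5448 -0.047   0.1924] 10.225 84.50467852047434 [-0.0003  0.0002 -1.    ] [ 1.0973  0.4001 -3.2889] [ 0.0357 -0.0017 -0.0316]
axis now [ 0.6133 -0.0535  0.1924] need [0.0015 0.0001] edge 0.06912199669229936
[[335.8047 208.6475]
 [332.8444 236.6589]
 [335.6952 204.3184]
 [332.7241 232.7184]]
286 180
```

View pics/s2c.png

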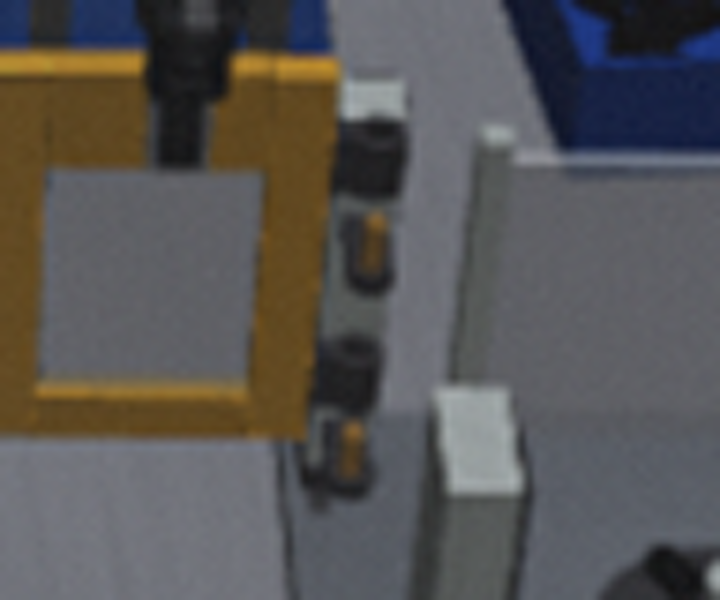

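The side crop shows knuckles (372,160) and (348,375) right above pins (375,240) and (352,450), about 1.5 mm short in x, which agrees with the pose estimate. I correct that and lower gently.

Call:
{"method": "move_arm", "body": {
  "deltas": [0.13, 0, -0.4, 0, 0, 0, 1, 0, 0, -0.4, 0, 0, 0, 1, 0, 0, -0.2, 0, 0, 0, 1, 0, 0, 0, 0, 0, 0, 1, 0, 0, 0, 0, 0, 0, 1]
}}

```text
clock: 10.9
ee_pos: [0.5467, -0.047, 0.1824]
tcp_rot: [[-0.995, 0.096, 0.0], [0.096, 0.995, 0.0], [-0.0, 0.0, -1.0]]
force: [-0.7, -0.6, -3.9]
grip_width: 0.0112
grip_force: 59.7
```

```bash
python3 chk.py
```

```text
[ 0.5467 -0.047   0.1824] 10.9 84.51364925144293 [ 0.0001  0.0001 -1.    ] [-0.719  -0.6002 -3.9379] [ 0.0144  0.0486 -0.0119]
axis now [ 0.6152 -0.0536  0.1824] need [-0.0004  0.0002] edge 0.05907446148902824
```

Call:
{"method": "move_arm", "body": {
  "deltas": [0, 0, -0.2, 0, 0, 0, 1, 0, 0, -0.1, 0, 0, 0, 1, 0, 0, -0.1, 0, 0, 0, 1, 0, 0, -0.1, 0, 0, 0, 1, 0, 0, 0, 0, 0, 0, 1]
}}

```text
clock: 11.52
ee_pos: [0.5466, -0.047, 0.1772]
tcp_rot: [[-0.995, 0.096, -0.0], [0.096, 0.995, 0.0], [0.0, 0.0, -1.0]]
force: [-0.2, 0.4, -3.1]
grip_width: 0.0114
grip_force: 59.7
```

Call:
{"method": "move_arm", "body": {
  "deltas": [0, 0, -0.1, 0, 0, 0, 1, 0, 0, -0.1, 0, 0, 0, 1, 0, 0, 0, 0, 0, 0, 1]
}}

```text
clock: 11.9
ee_pos: [0.5466, -0.047, 0.1752]
tcp_rot: [[-0.995, 0.096, -0.0], [0.096, 0.995, 0.0], [0.0, 0.0, -1.0]]
force: [-1.1, 1.2, -3.3]
grip_width: 0.0111
grip_force: 59.7
```

Call:
{"method": "move_arm", "body": {
  "deltas": [0, 0, -0.1, 0, 0, 0, 1, 0, 0, -0.1, 0, 0, 0, 1, 0, 0, 0, 0, 0, 0, 1]
}}

```text
clock: 12.28
ee_pos: [0.5466, -0.047, 0.1732]
tcp_rot: [[-0.995, 0.096, -0.0], [0.096, 0.995, 0.0], [0.0, 0.0, -1.0]]
force: [-0.6, -0.4, -3.0]
grip_width: 0.0111
grip_force: 59.7
```

Call:
{"method": "move_arm", "body": {
  "deltas": [0, 0, -0.2, 0, 0, 0, 1, 0, 0, -0.2, 0, 0, 0, 1, 0, 0, -0.2, 0, 0, 0, 1, 0, 0, -0.2, 0, 0, 0, 1, 0, 0, 0, 0, 0, 0, 1]
}}

```text
clock: 12.9
ee_pos: [0.5465, -0.047, 0.1651]
tcp_rot: [[-0.995, 0.096, -0.0], [0.096, 0.995, 0.0], [0.0, 0.0, -1.0]]
force: [-0.9, 0.2, -2.5]
grip_width: 0.0111
grip_force: 59.7
```

Call:
{"method": "move_arm", "body": {
  "deltas": [0, 0, -0.15, 0, 0, 0, 1, 0, 0, -0.15, 0, 0, 0, 1, 0, 0, -0.1, 0, 0, 0, 1, 0, 0, 0, 0, 0, 0, 1]
}}

```text
clock: 13.4
ee_pos: [0.5466, -0.047, 0.1612]
tcp_rot: [[-0.995, 0.096, -0.0], [0.096, 0.995, 0.0], [0.0, 0.0, -1.0]]
force: [-0.8, 0.0, -3.2]
grip_width: 0.0113
grip_force: 59.7
```

Call:
{"method": "move_arm", "body": {
  "deltas": [0, 0, -0.1, 0, 0, 0, 1, 0, 0, -0.05, 0, 0, 0, 1, 0, 0, 0, 0, 0, 0, 1]
}}

```text
clock: 13.78
ee_pos: [0.5466, -0.047, 0.1598]
tcp_rot: [[-0.995, 0.096, -0.0], [0.096, 0.995, 0.0], [0.0, 0.0, -1.0]]
force: [-0.5, -0.7, -2.7]
grip_width: 0.0112
grip_force: 59.7
```

Call:
{"method": "move_arm", "body": {
  "deltas": [0, 0, -0.06, 0, 0, 0, 1, 0, 0, 0, 0, 0, 0, 1]
}}

```text
clock: 14.02
ee_pos: [0.5467, -0.047, 0.1592]
tcp_rot: [[-0.995, 0.096, -0.0], [0.096, 0.995, 0.0], [0.0, 0.0, -1.0]]
force: [0.4, -0.5, -3.2]
grip_width: 0.0108
grip_force: 59.7
```

Call:
{"method": "move_arm", "body": {
  "deltas": [0, 0, -0.05, 0, 0, 0, 1, 0, 0, 0, 0, 0, 0, 1]
}}

```text
clock: 14.28
ee_pos: [0.5467, -0.047, 0.1588]
tcp_rot: [[-0.995, 0.096, 0.0], [0.096, 0.995, 0.0], [-0.0, 0.0, -1.0]]
force: [-0.2, 0.4, -2.5]
grip_width: 0.0114
grip_force: 59.9
```

Call:
{"method": "move_arm", "body": {
  "deltas": [0, 0, 0, 0, 0, 0, 0.6, 0, 0, 0, 0, 0, 0, 0.2, 0, 0, 0, 0, 0, 0, -0.2, 0, 0, 0, 0, 0, 0, -0.2, 0, 0, 0, 0, 0, 0, -0.2, 0, 0, 0, 0, 0, 0, -0.2]
}}

```text
clock: 15.02
ee_pos: [0.5467, -0.047, 0.1587]
tcp_rot: [[-0.995, 0.096, -0.0], [0.096, 0.995, 0.0], [0.0, 0.0, -1.0]]
force: [0.1, 0.2, -0.1]
grip_width: 0.0515
grip_force: 0.0
```

```bash
cat chk.py - > a.py <<'E'
im,d=env.read_camera("side"); P=params("side")
cv2.imwrite("pics/s3c.png",cv2.resize(im[180:260,286:382],(720,600),interpolation=2))
P=params("wrist",s); im,d=env.read_camera("wrist"); X,uv=cloud(d,P); T=(X-t)@R
hsv=cv2.cvtColor(im,cv2.COLOR_BGR2HSV)[uv[:,1],uv[:,0]]
y=(hsv[:,0]>15)&(hsv[:,0]<35)&(hsv[:,1]>100)
q=T[y&(T[:,2]<-.02)&(T[:,2]>-.05)&(abs(T[:,1])<.03)&(T[:,0]>.012)&(T[:,0]<.07)]
print("gate top in tool",len(q),np.median(q,0),"xmax",np.percentile(q[:,0],99),"edge z",t[2]-np.median(q[:,2])-.16, np.polyfit(q[:,0],q[:,1],1))
E
python3 a.py
```

```text
[ 0.5467 -0.047   0.1587] 15.025 84.51122693683739 [-0.      0.0001 -1.    ] [ 0.0662  0.2395 -0.0851] [-0.0205 -0.0751 -0.0034]
axis now [ 0.6151 -0.0536  0.1587] need [-0.0003  0.0002] edge 0.03541240952893125
gate top in tool 6976 [ 0.0433  0.0003 -0.034 ] xmax 0.06846233124515559 edge z 0.03272986128035629 [-0.0045  0.0005]
```

View pics/s3c.png

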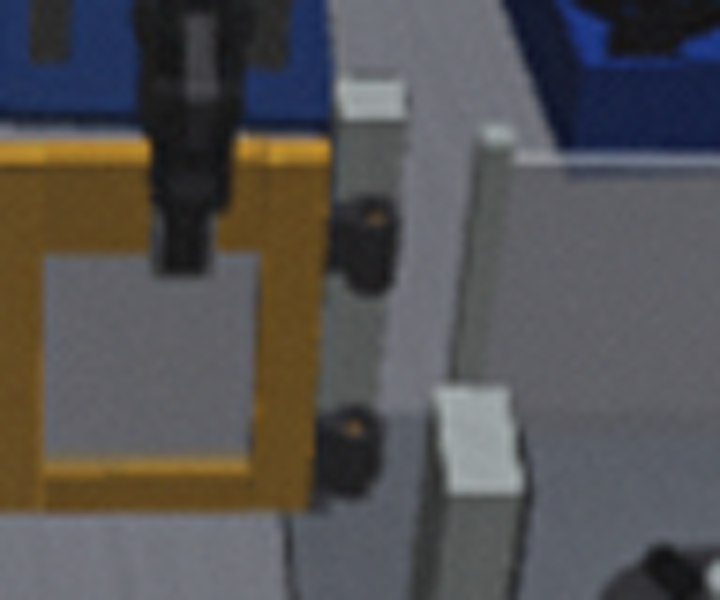

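Both brass pins show inside the bores at (375,218) and (352,428), so the gate is fully down and released while open. Next I push it shut from its +y side with shut fingers.

Run:
```python
from h import *
np.set_printoptions(precision=4,suppress=True)
s=env.get_state(); print(s["q"]); t=np.array(s["ee_pos"])
A=np.array([.6149,-.0532])
for f in [155,165,174.5]+list(range(180,270,10))+[264.5]:
    p=np.radians(f); c=A+.09*np.array([np.cos(p),np.sin(p)])+.021*np.array([np.sin(p),-np.cos(p)])
    print(f,c,(c-t[:2])*100)
```

```text
[-0.2322  0.2945 -0.1603  1.116   0.0001 -0.1364]
155 [0.5422 0.0039] [-0.4462  5.0889]
165 [ 0.5334 -0.0096] [-1.3267  3.7399]
174.5 [ 0.5273 -0.0237] [-1.9342  2.3351]
180 [ 0.5249 -0.0322] [-2.1769  1.4821]
190 [ 0.5226 -0.0481] [-2.4049 -0.1126]
200 [ 0.5231 -0.0642] [-2.3524 -1.7227]
210 [ 0.5265 -0.08  ] [-2.0212 -3.2992]
220 [ 0.5325 -0.095 ] [-1.4212 -4.7943]
230 [ 0.541  -0.1086] [-0.5707 -6.1624]
240 [ 0.5517 -0.1206] [ 0.5044 -7.3621]
250 [ 0.5644 -0.1306] [ 1.7715 -8.3569]
260 [ 0.5786 -0.1382] [ 3.1921 -9.1165]
264.5 [ 0.5854 -0.1408] [ 3.8701 -9.3752]
```

Call:
{"method": "move_arm", "body": {
  "deltas": [0, 0, 1.5, 0, 0, 0, -0.2, 0, 0, 2.5, 0, 0, 0, -0.2, 0, 0, 2.5, 0, 0, 0, -0.2, 0, 0, 0.5, 0, 0, 0, 1, 0, 0, 0, 0, 0, 0, 1, 0, 0, 0, 0, 0, 0, 1]
}}

```text
clock: 15.88
ee_pos: [0.5461, -0.0469, 0.2277]
tcp_rot: [[-0.995, 0.096, -0.002], [0.096, 0.995, 0.0], [0.002, 0.0, -1.0]]
force: [0.1, 0.7, 0.6]
grip_width: -0.0002
grip_force: 0.0
```

Call:
{"method": "move_arm", "body": {
  "deltas": [-0.2, 2.5, 0, 0, 0, 0, 1, -0.2, 2.6, 0, 0, 0, 0, 1, 0, 0, -2.0, 0, 0, 0, 1, 0, 0, -3.0, 0, 0, 0, 1, 0, 0, -1.6, 0, 0, 0, 1, 0, 0, 0, 0, 0, 0, 1, -0.6, -0.9, 0, 0, 0, 0, 1, -0.3, -0.6, 0, 0, 0, 0, 1]
}}

```text
clock: 16.88
ee_pos: [0.5339, -0.0119, 0.1638]
tcp_rot: [[-0.995, 0.096, 0.002], [0.096, 0.995, -0.0], [-0.002, -0.0, -1.0]]
force: [-0.3, 0.2, 0.9]
grip_width: 0.0001
grip_force: 0.0
```

Call:
{"method": "move_arm", "body": {
  "deltas": [-0.2, -0.5, 0, 0, 0, 0, 1, -0.2, -0.5, 0, 0, 0, 0, 1, -0.1, -0.4, 0, 0, 0, 0.03, 1, -0.1, -0.5, 0, 0, 0, 0.06, 1, -0.1, -0.7, 0, 0, 0, 0.08, 1, -0.1, -0.8, 0, 0, 0, 0.09, 1, -0.1, -0.8, 0, 0, 0, 0.09, 1]
}}

```text
clock: 17.75
ee_pos: [0.5247, -0.0534, 0.1629]
tcp_rot: [[-0.967, -0.254, 0.0], [-0.254, 0.967, 0.0], [-0.0, 0.0, -1.0]]
force: [-0.5, -0.2, 0.0]
grip_width: 0.0002
grip_force: 0.1
```

Call:
{"method": "move_arm", "body": {
  "deltas": [0, -0.8, 0, 0, 0, 0.08, 1, 0.1, -0.8, 0, 0, 0, 0.087, 1, 0.15, -0.8, 0, 0, 0, 0.087, 1, 0.25, -0.77, 0, 0, 0, 0.087, 1, 0.3, -0.75, 0, 0, 0, 0.087, 1, 0.35, -0.7, 0, 0, 0, 0.087, 1, 0.4, -0.7, 0, 0, 0, 0.08, 1, 0.4, -0.6, 0, 0, 0, 0.08, 1]
}}

```text
clock: 18.75
ee_pos: [0.5443, -0.1127, 0.1629]
tcp_rot: [[-0.596, -0.803, 0.0], [-0.803, 0.596, 0.0], [-0.0, -0.0, -1.0]]
force: [-0.2, 1.0, -0.5]
grip_width: -0.0004
grip_force: 0.1
```

```bash
cat > g.py <<'E'
from h import *
np.set_printoptions(precision=4,suppress=True)
s=env.get_state(); R=np.array(s["tcp_rot"]); t=np.array(s["ee_pos"]); print(t,s["clock"],"tool phi",np.degrees(np.arctan2(R[1,0],R[0,0]))%360,s["force"],s["moment"])
A=np.array([.6149,-.0532])
for c in ["wrist","top","side"]:
    P=params(c,s); im,d=env.read_camera(c); X,uv=cloud(d,P)
    if c=="top": cv2.imwrite("pics/tg.png",im)
    hsv=cv2.cvtColor(im,cv2.COLOR_BGR2HSV)[uv[:,1],uv[:,0]]
    y=(hsv[:,0]>15)&(hsv[:,0]<35)&(hsv[:,1]>100)&(X[:,2]>.186)&(X[:,2]<.20)&(np.hypot(*(X[:,:2]-A).T)<.15)
    q=X[y]
    if len(q)>20:
        v=cv2.fitLine(q[:,:2].astype(np.float32),cv2.DIST_HUBER,0,.01,.01).ravel(); m=q.mean(0)[:2]-A
        print(c,len(q),"line ang",np.degrees(np.arctan2(v[1],v[0]))%180+180,"ang from axis",np.degrees(np.arctan2(m[1],m[0]))%360,"z",np.median(q[:,2]))
E
python3 g.py
```

```text
[ 0.5443 -0.1127  0.1629] 18.75 tool phi 233.38037705639698 [-0.1613  0.9533 -0.5368] [ 0.0273  0.0126 -0.0102]
wrist 5300 line ang 231.21655 ang from axis 232.0621355712479 z 0.193468023697709
side 120 line ang 229.59654 ang from axis 234.7767864647044 z 0.19140334791270908
```

Call:
{"method": "move_arm", "body": {
  "deltas": [0.5, -0.6, 0, 0, 0, 0.087, 1, 0.58, -0.53, 0, 0, 0, 0.087, 1, 0.62, -0.48, 0, 0, 0, 0.087, 1, 0.68, -0.42, 0, 0, 0, 0.087, 1, 0.34, -0.18, 0, 0, 0, 0.043, 1, 0.3, -0.15, 0, 0, 0, 0.043, 1, 0, 0, 0, 0, 0, 0, 1, 0, 0, 0, 0, 0, 0, 1]
}}

```text
clock: 19.9
ee_pos: [0.5741, -0.1356, 0.1627]
tcp_rot: [[-0.207, -0.978, -0.0], [-0.978, 0.207, 0.0], [-0.0, 0.0, -1.0]]
force: [0.2, -0.1, 0.5]
grip_width: 0.0001
grip_force: 0.0
```

```bash
python3 g.py
```

```text
[ 0.5741 -0.1356  0.1627] 19.9 tool phi 258.03922909435255 [ 0.1903 -0.0986  0.4675] [-0.0013 -0.0299  0.0385]
wrist 5413 line ang 255.06836 ang from axis 255.91133220462638 z 0.193434175462326
side 93 line ang 254.96817 ang from axis 256.2263214139937 z 0.19182888480028737
```

Call:
{"method": "move_arm", "body": {
  "deltas": [0.3, -0.06, 0, 0, 0, 0.035, 1, 0.3, -0.05, 0, 0, 0, 0.035, 1, 0.2, -0.03, 0, 0, 0, 0.03, 1, 0.15, -0.02, 0, 0, 0, 0.01, 1, 0.1, 0, 0, 0, 0, 0, 1, 0, 0, 0, 0, 0, 0, 1]
}}

```text
clock: 20.8
ee_pos: [0.5849, -0.1374, 0.1627]
tcp_rot: [[-0.098, -0.995, -0.0], [-0.995, 0.098, 0.0], [-0.0, 0.0, -1.0]]
force: [-0.5, -0.0, 0.9]
grip_width: 0.0002
grip_force: 0.1
```

Call:
{"method": "move_arm", "body": {
  "deltas": [0.1, 0, 0, 0, 0, 0, 1, 0.1, 0, 0, 0, 0, 0, 1, 0, 0, 0, 0, 0, 0, 1]
}}

```text
clock: 21.18
ee_pos: [0.587, -0.1374, 0.1627]
tcp_rot: [[-0.097, -0.995, 0.0], [-0.995, 0.097, 0.0], [-0.0, -0.0, -1.0]]
force: [-0.2, -0.0, -0.1]
grip_width: 0.0001
grip_force: 0.1
```

```bash
python3 g.py
```

```text
[ 0.587  -0.1374  0.1627] 21.175 tool phi 264.40768851624364 [-0.1895 -0.0453 -0.0961] [ 0.0132 -0.0148  0.032 ]
wrist 5765 line ang 263.29105 ang from axis 264.1718063130571 z 0.1934619798685555
side 95 line ang 263.3341 ang from axis 263.93188423606045 z 0.19197469206555295
```

Call:
{"method": "move_arm", "body": {
  "deltas": [0.08, 0, 0, 0, 0, 0, 1, 0, 0, 0, 0, 0, 0, 1]
}}

```text
clock: 21.58
ee_pos: [0.5875, -0.1374, 0.1627]
tcp_rot: [[-0.097, -0.995, -0.001], [-0.995, 0.097, -0.0], [0.0, 0.001, -1.0]]
force: [-1.0, -0.0, 0.8]
grip_width: 0.0001
grip_force: 0.6
```

Call:
{"method": "move_arm", "body": {
  "deltas": [0.08, 0, 0, 0, 0, 0, 1, 0, 0, 0, 0, 0, 0, 1]
}}

```text
clock: 21.82
ee_pos: [0.5876, -0.1374, 0.1627]
tcp_rot: [[-0.098, -0.995, -0.002], [-0.995, 0.098, -0.0], [0.0, 0.002, -1.0]]
force: [-6.0, 0.0, 3.5]
grip_width: 0.0003
grip_force: 2.6
```

Contact with the latch post is made at 6 N, so the gate is shut. I back off and check.

Call:
{"method": "move_arm", "body": {
  "deltas": [-0.2, 0, 0, 0, 0, 0, 1, -0.4, 0, 0, 0, 0, 0, 1, -1.5, 0, 0, 0, 0, 0, 1, -3.0, 0, 0, 0, 0, 0, 1, -3.0, 0, 2.0, 0, 0, 0, 1, 0, 0, 2.0, 0, 0, 0, 1, 0, 0, 0, 0, 0, 0, 1, 0, 0, 0, 0, 0, 0, 1]
}}

```text
clock: 22.82
ee_pos: [0.5076, -0.1374, 0.2021]
tcp_rot: [[-0.097, -0.995, -0.0], [-0.995, 0.097, 0.0], [-0.0, 0.0, -1.0]]
force: [-0.2, 0.3, 0.8]
grip_width: 0.0001
grip_force: 0.0
```

```bash
cat g.py - > g2.py <<'E'
    if c=="wrist": cv2.imwrite("pics/wf.png",im)
    b=X[(X[:,2]>.178)&(X[:,2]<.192)&(X[:,1]<-.15)&(X[:,1]>-.24)&(X[:,0]>.60)&(X[:,0]<.65)&~((hsv[:,0]>15)&(hsv[:,0]<35)&(hsv[:,1]>100))]
    if len(b)>30: print("latch top",len(b),cv2.minAreaRect(b[:,:2].astype(np.float32)))
E
python3 g2.py
```

```text
[ 0.5076 -0.1374  0.2021] 22.825 tool phi 264.41667308653945 [-0.1515  0.2871  0.7778] [-0.0382 -0.019  -0.0437]
wrist 6898 line ang 260.82608 ang from axis 260.2579279326176 z 0.19314644247344043
latch top 4955 ((0.6174014210700989, -0.19153226912021637), (0.050630442798137665, 0.022175824269652367), 82.40901184082031)
top 37 line ang 270.5796 ang from axis 259.759114723989 z 0.19251900169070235
side 166 line ang 260.7972 ang from axis 261.06566254673845 z 0.19198266181596707
latch top 166 ((0.6156585216522217, -0.1946873664855957), (0.05350405350327492, 0.03226008638739586), 83.93537902832031)
```

View pics/wf.png

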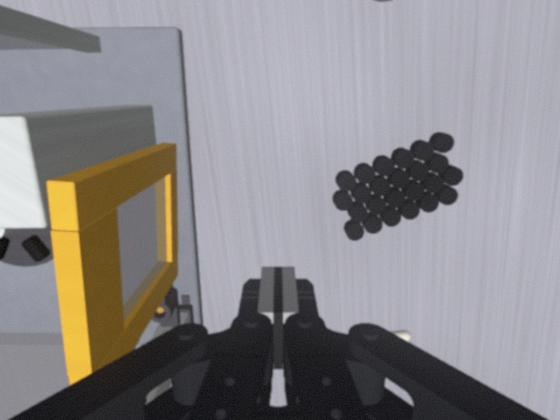

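The gate swung back about 3° after the 6 N push. I push again more softly and retreat slowly.

Call:
{"method": "move_arm", "body": {
  "deltas": [0, 0, -2.0, 0, 0, 0, 1, 2.0, 0, -2.0, 0, 0, 0, 1, 2.5, 0, 0, 0, 0, 0, 1, 1.5, 0, 0, 0, 0, 0, 1, 0.8, 0, 0, 0, 0, 0, 1, 0.4, 0, 0, 0, 0, 0, 1, 0.3, 0, 0, 0, 0, 0, 1, 0.2, 0, 0, 0, 0, 0, 1]
}}

```text
clock: 23.98
ee_pos: [0.5842, -0.1374, 0.1628]
tcp_rot: [[-0.098, -0.995, -0.0], [-0.995, 0.098, 0.0], [0.0, 0.0, -1.0]]
force: [0.8, 0.2, -0.0]
grip_width: 0.0
grip_force: 0.1
```

Call:
{"method": "move_arm", "body": {
  "deltas": [0.1, 0, 0, 0, 0, 0, 1, 0, 0, 0, 0, 0, 0, 1, 0.05, 0, 0, 0, 0, 0, 1, 0, 0, 0, 0, 0, 0, 1]
}}

```text
clock: 24.48
ee_pos: [0.586, -0.1374, 0.1628]
tcp_rot: [[-0.097, -0.995, -0.0], [-0.995, 0.097, 0.0], [-0.0, 0.0, -1.0]]
force: [-0.7, -0.4, 0.8]
grip_width: -0.0
grip_force: 0.1
```

```bash
python3 g2.py
```

```text
[ 0.586  -0.1374  0.1628] 24.475 tool phi 264.4048443512206 [-0.6582 -0.3826  0.7503] [-0.0203  0.0813 -0.0232]
wrist 5721 line ang 262.8614 ang from axis 263.6032753229811 z 0.19302905887219812
latch top 10999 ((0.6184709668159485, -0.19215328991413116), (0.04976898804306984, 0.026390768587589264), 85.5505599975586)
side 90 line ang 263.23004 ang from axis 263.54908290520984 z 0.19143657857606966
latch top 171 ((0.6184008121490479, -0.19394277036190033), (0.05087285488843918, 0.026962516829371452), 83.7832260131836)
```

Another 1.2 mm or so remains to contact at 0.5875. I approach it in small steps.

Call:
{"method": "move_arm", "body": {
  "deltas": [0.05, 0, 0, 0, 0, 0, 1, 0.05, 0, 0, 0, 0, 0, 1, 0.03, 0, 0, 0, 0, 0, 1, 0, 0, 0, 0, 0, 0, 1]
}}

```text
clock: 25.12
ee_pos: [0.5873, -0.1374, 0.1627]
tcp_rot: [[-0.097, -0.995, -0.0], [-0.995, 0.097, 0.0], [-0.0, 0.0, -1.0]]
force: [0.3, 0.5, -0.5]
grip_width: -0.0001
grip_force: 0.1
```

Call:
{"method": "move_arm", "body": {
  "deltas": [0.03, 0, 0, 0, 0, 0, 1, 0, 0, 0, 0, 0, 0, 1]
}}

```text
clock: 25.38
ee_pos: [0.5874, -0.1374, 0.1627]
tcp_rot: [[-0.097, -0.995, -0.0], [-0.995, 0.097, 0.0], [0.0, 0.0, -1.0]]
force: [-0.9, 0.1, 0.5]
grip_width: 0.0002
grip_force: 0.5
```

Light touch (about 1 N, gripper pad 0.5 N). I retreat very slowly.

Call:
{"method": "move_arm", "body": {
  "deltas": [-0.02, 0, 0, 0, 0, 0, 1, -0.02, 0, 0, 0, 0, 0, 1, -0.03, 0, 0, 0, 0, 0, 1, -0.05, 0, 0, 0, 0, 0, 1, -0.1, 0, 0, 0, 0, 0, 1, -0.2, 0, 0, 0, 0, 0, 1, -0.5, 0, 0, 0, 0, 0, 1, -1.0, 0, 0, 0, 0, 0, 1]
}}

```text
clock: 26.38
ee_pos: [0.568, -0.1374, 0.1626]
tcp_rot: [[-0.097, -0.995, -0.0], [-0.995, 0.097, -0.0], [0.0, 0.0, -1.0]]
force: [0.3, -0.2, 0.0]
grip_width: 0.0001
grip_force: 0.0
```

Call:
{"method": "move_arm", "body": {
  "deltas": [-2.0, 0, 0, 0, 0, 0, 1, -3.0, 0, 0, 0, 0, 0, 1, -2.0, 0, 2.0, 0, 0, 0, 1, 0, 0, 2.0, 0, 0, 0, 1, 0, 0, 0, 0, 0, 0, 1, 0, 0, 0, 0, 0, 0, 1]
}}

```text
clock: 27.12
ee_pos: [0.498, -0.1373, 0.2022]
tcp_rot: [[-0.097, -0.995, -0.0], [-0.995, 0.097, 0.0], [-0.0, 0.0, -1.0]]
force: [0.4, -0.0, -0.0]
grip_width: -0.0001
grip_force: 0.0
```

```bash
python3 g2.py
python3 - <<'E'
from h import *
a=cv2.imread("pics/wf.png")[90:400,0:260]; im,_=env.read_camera("side")
cv2.imwrite("pics/fin.png",np.hstack([cv2.resize(a,(390,465)),cv2.resize(im[180:275,300:380],(390,465),interpolation=2)]))
E
```

```text
[ 0.498  -0.1373  0.2022] 27.125 tool phi 264.40531429109706 [ 0.3528 -0.0255 -0.0274] [-0.0033 -0.0132 -0.0157]
wrist 7470 line ang 262.78436 ang from axis 262.6488685116626 z 0.19325777141925968
latch top 1874 ((0.6095404028892517, -0.19022983312606812), (0.05053747072815895, 0.01215946301817894), 73.46692657470703)
top 46 line ang 268.87592 ang from axis 262.7928938985161 z 0.19302551736599594
side 172 line ang 263.74826 ang from axis 263.6299076541952 z 0.1919560988478447
latch top 168 ((0.618517279624939, -0.19409514963626862), (0.051943860948085785, 0.02739891968667507), 82.4241943359375)
```

View pics/fin.png

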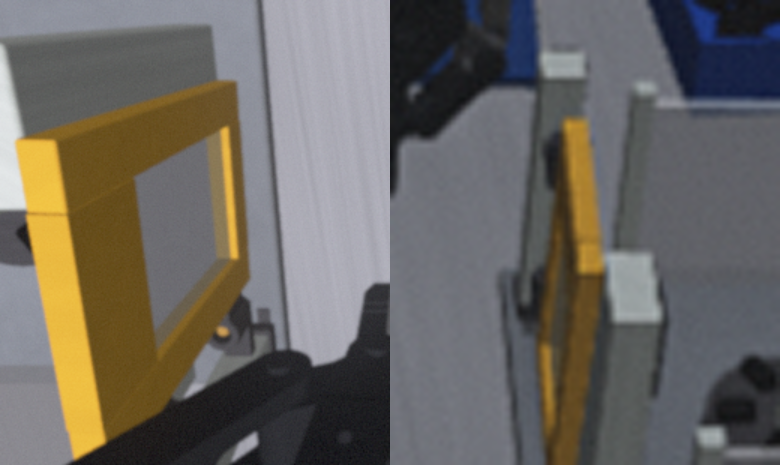

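The final picture shows the gate lying against the latch post, with its top corner at (585,255) beside the post at (630,270), and hung on the pins. Its angle is within about 1° of the pushed-shut reading. I hand the job in.

```bash
python3 -c "
from workcell import env
print(env.finish_job())"
```

```text
the job is handed in; nothing more can be done
None
```

I hung the gate fully down on both pins, let it go while it stood open, swung it shut against the latch post and handed the job in; it read about 1° from its pushed-shut angle, and no score came back.

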